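# Ballast the light panel, flip its kickstand and hold it upright

### The arm

A 6-joint arm with a two-finger parallel gripper is mounted at the origin on the work surface. World frame = base frame: x ahead of the robot, y to its left, z up, the work surface at z = 0. Lengths are in m, angles in degrees, forces in N, time in s.
With the tool pointing down it reaches from about 0.4 to 0.825 m from the base axis. Payload 7 kg.
Tool frame: the origin (TCP) lies at the very end of the fingers, on their centre line; the grasp point (between the pads) lies 19 mm behind it; z points along the fingers, y is the line along which they close (so a half turn about z gives the same grasp; the last joint's range is limited). The gripper opens to 88 mm and grips with 3 to 60 N. Pads are 19 mm wide; open, the fingers measure 130 mm over their backs; the gripper's body (78 mm by 193 mm) begins 47 mm behind the grasp point.
Start: joints at [87.382, 20.546, 0.682, 0, -70.136, -16.507], TCP at [0.221, 0.638, 0.199] pointing down, gripper open.
Joint ranges: [-176.03, 176.03], [-82.01, 121.73], [-58.28, 71.71], [-173.87, 95.51], [-174.79, -0.11], [-173.66, 173.66]. Speed limits (degrees/s): [136.94, 136.94, 172.46, 180, 180, 180].

### API

Orientations are given as [roll, pitch, yaw] about the fixed x, y, z axes, in that order (R = Rz(yaw) Ry(pitch) Rx(roll)).
In Python, from plant import get_obs, snapshot, camera_params, close_job, boxes_of, cut_out, landmark_of gives the robot as it stands.
- The arm moves only by the shell command python3 -m inch 'ROWS' [OPENING]. ROWS is text: rows parted by semicolons, each of 6 numbers parted by spaces: the shift along the tool's x, y, z in units of 30 cm (1.0 is 30 cm), then the turn, a rotation vector about the tool's x, y, z in units of pi rad (1.0 is pi rad). A call has 1 to 10 rows; each row is the pose to reach, as a shift and turn from the pose commanded when the call began, along the tool's axes at that moment, turning the shorter way round; what a row does not reach only later rows make up. A row lasts 1/12 s, in which the tool goes at most 41.7 mm and 7.16 degrees, less where a joint would pass 70% of its speed; a pose out of reach is approached as far as the arm can. A call with a number of a shift or a turn outside -1 to 1 is refused whole. A call with a gripper value outside its range is refused whole. OPENING is the closure, from -1 (fully open) to 1 (shut), set as the call begins (- or left out, the last holds). The fingers move at their own pace and stop on an object; the grip force is fixed at half the most. Time passes only in rows, so rows that repeat a pose let the fingers close. It gives the time, the measured TCP pose, the force, the opening and the grip force at its end, in the units of the state.
- get_obs(): the state, without advancing time (a new reading comes with each control period).
- snapshot(name): name is "scene" or "side" or "wrist"; returns the picture (420x560x3 uint8, red, green, blue); there is no depth.
- camera_params(name): a dict with "mtx" (3x3 intrinsics, pixels), "rvec" (rotation vector, rad) and "tvec" (3), from world to camera coordinates, as OpenCV has them. Camera axes: x right, y down, z forward; pixel columns grow to the right and rows downward; lengths in m; the calibration is good to about 2 mm. A picture is of the moment at which its call begins: read the wrist's pose just before it. camera_params takes no time and is no camera call; for the wrist camera it gives the pose at the moment of the call.
- close_job(): hands the job in; it is judged then, once.
Trained networks look in the newest picture that a camera, given by its name, has taken for a name from the list of things; names that differ only in an ending like _2 or _b are one class to them, and where a whole thing is asked for, a point or a joint stands for the part that bears it (a point fixed in the world has none). Each returns a list of dicts, best first, with "p" (0 to 1); they miss things now and then, are a little off and sometimes report something else, mostly with a low value. They report only what shows in the picture. A call takes as long as a camera call. They do not tell look-alikes from the thing itself.
- boxes_of(camera, thing): "rect" ([left, top, width, height] in pixels, round what is visible of it).
- cut_out(camera, thing): "pixels" (420x560 bool, what is visible of it) and "rect" ([left, top, width, height] in pixels, round what is visible of it).
- landmark_of(camera, thing): "uv" ([column, row] in pixels: a listed point, or the origin of a listed thing).
The state is a dict: "clock": time; "joint_pos": joint angles; "qvel": joint speeds; "tau": joint torques, N m; "tool_pos": TCP position; "orientation": TCP orientation; "force": force on the tool from outside, world axes, zero at the start; "moment": the same for the moment, N m; "opening": finger opening in m; "gripper_force": force on a finger pad.
Only numpy, scipy, OpenCV 4.12 (cv2) and the standard library are available. Lean on these libraries where they do the work, as an engineer would, in place of code of your own. Each camera call takes 0.05 s, during which the arm holds its last target. There are 200 camera calls.

### The job

Get the leaning light panel ready for me to tighten its hub: slip each ballast ring over the peg of its own colour until it lies flat on the foot plate and let go of it, then press the yellow kickstand down past its centre so that it snaps fully down. Only then swing the panel upright, and finish while you are still holding it still and upright, tipping neither back nor on to the kickstand: do not let go. Leave the brown bottle, the small white dropper bottle and the green slide box where they stand.

Things in the scene. Friction and masses are not known exactly. Their poses are not given: they have to be found in the camera images.
- foot: Grey foot plate of the light-panel stand, fixed; place and yaw vary. 170 mm in x, y from -200 to +70 mm, 12 mm thick. Origin on the bench under the middle of the hub; z up, x to the panel's kickstand side (away from the robot, within 17 degrees), y along the hub to the kickstand's end. Two dark struts at x = -74 to -29, y = +-37 mm, up to 110 mm high, carry the leaning panel.
- peg_red (a point): Foot of the thick red peg, on the foot plate's top face (12 mm above the bench). The peg stands upright, 18 mm in diameter and 32 mm tall above the plate with a chamfered top, at x = +55, y = -145 mm of the foot.
- peg_blue (a point): Foot of the thin blue peg, on the foot plate's top face (12 mm above the bench). The peg stands upright, 10 mm in diameter and 32 mm tall above the plate with a chamfered top, at x = -55, y = -145 mm of the foot. Axes as the foot's.
- hub (a point): Middle of the hub, the steel rod along the foot's y on which the panel swings, 35 mm above the bench. Axes as the foot's.
- ring_red: Loose red ballast ring lying flat on the bench: 56 mm outside diameter, 28 mm hole, 22 mm high, about 0.3 kg. Origin: centre of its underside, z up.
- ring_blue: Loose blue ballast ring lying flat on the bench: 46 mm outside diameter, 20 mm hole, 22 mm high, about 0.22 kg. Origin: centre of its underside, z up.
- panel (a joint): Swing of the light panel about the hub (rad): 0 upright, negative leans to the foot's -x, positive to the kickstand's side. Starts at -0.3, on its struts; raising takes about 1 N at the rail. Pale panel in an aluminium frame, 146 mm wide, 229 mm tall, 1.1 kg. Near upright it tips to the + side, pulling about 1 N at the rail, and comes to rest at about +0.14 on the lowered kickstand.
- rail (a point): Middle of the panel's top rail, a bare round aluminium bar 18 mm thick and 146 mm long, parallel to the hub, 220 mm from it; a 28 mm gap is open below it, good to pinch across from above. Turns with the panel: z from hub to rail, y along the rail, x to the kickstand's side, where a black box stands 65 mm off the panel, 72 to 128 mm above the hub.
- leg (a joint): Swing of the yellow kickstand on the panel (rad): 0 is folded up (its start), 1.92 fully down against its stop. A spring drives it back to 0 below about 0.9 and snaps it to 1.92 beyond about 0.9. Pressing takes about 2 to 3 N at leg_push.
- leg_pivot (a point): Pivot of the kickstand, on the end of the panel: x = +20, y = +100, z = +124 mm in the panel's axes (z from the hub). Axes as the panel's. The kickstand swings in the plane through here that holds the panel's y axis and slants 0.2 rad from the panel, its foot outwards (+x); while the panel leans at its start this plane slants 0.5 rad from vertical, low side away from the robot.
- leg_push (a point): Point on the kickstand's upper face, 95 mm from its pivot, moving with it. Flat yellow bar 8 mm thick, 26 mm wide (44 mm at this point), 145 mm long, black rubber foot; folded, it sticks out past the panel's end along +y, rising 20 degrees. Closed fingers 85 mm beyond the pivot along y, pushed down within the swing plane to 75 to 100 mm below the pivot, carry it past centre.
- reagent: Bystander: brown glass reagent bottle with a red cap, 52 mm across, 110 mm tall. Origin: centre of its underside.
- dropper: Bystander: small white dropper bottle with an orange cap, 28 mm across, 70 mm tall. Origin: centre of its underside.
- slide_box: Bystander: flat green slide box 85 x 100 x 30 mm. Origin: centre of its underside.
Things that resemble listed ones, but are neither listed nor needed, are in the scene too. Several things look just like the ring_blue: the one meant starts farthest to the robot's right.

How it is judged (in metres and radians):
On the way, in this order (a step that is already met when the one before it is completed fails the run):
1. each ring lies flat on the foot plate over the peg of its colour, released (horizontal distance between ring_red and peg_red below 0.007 m and z of ring_red in the frame of peg_red below 0.004 m and angle between each of ring_red, ring_blue's own z axis and vertical below 0.1 rad and contact force between each of ring_red, ring_blue and the fingers below 0.1 N and horizontal distance between ring_blue and peg_blue below 0.007 m and z of ring_blue in the frame of peg_blue below 0.004 m), for 0.2 s.
2. the kickstand has snapped fully down (value of joint leg above 1.8 rad), for 0.2 s.
3. the panel is held upright (value of joint panel between -0.07 and 0.07 rad and contact force between the fingers and panel above 0.4 N), for 0.2 s.
At the end, for the whole second after the job is handed in: Both rings lie flat (within 4 mm of the plate, 0.1 rad) over the pegs of their own colours, centred within 7 mm and untouched by the fingers; the kickstand is beyond 1.8 rad; the panel is within 0.07 rad of upright, still (under 0.1 rad/s), and the fingers are holding it with at least 0.4 N (all of step 1 and all of step 3 and value of joint leg above 1.8 rad and velocity of joint panel between -0.1 and 0.1 rad/s); the arm keeps its last pose, push and grip.
It fails at once if a bystander is moved more than 30 mm or knocked over (distance of any of reagent, dropper, slide_box from where it was at the start of the episode above 0.03 m or angle between any of reagent, dropper, slide_box's own z axis and vertical above 0.5 rad).
It fails at once if the panel is raised before the kickstand is down (value of joint panel above -0.15 rad and value of joint leg below 1.5 rad).
It also fails if it takes over 72 s, if anything falls off the work surface, if the arm or the gripper's body presses on something with over 40 N, if the wrist force passes 120 N, or if a joint passes its speed limit or range.

## Working session

There is one attempt and no reset: what is moved stays moved. The work goes in short steps, Python scripts to look and compute and a shell command to move; the robot and the scene stay as the last step left them, time stands still between calls to the robot, and variables do not carry over. Pictures are saved under pics/ and viewed, at most 10 in all, crops included, and the job is handed in when it is done.

```bash
ls; mkdir -p pics; cat > h.py <<'E'
import numpy as np, cv2
from plant import *
from scipy.spatial.transform import Rotation as R
def cam(n):
    c=camera_params(n); K=np.array(c["mtx"],float); Rm=cv2.Rodrigues(np.array(c["rvec"],float))[0]; t=np.array(c["tvec"],float).ravel(); return K,Rm,t
def ray(c,uv):
    K,Rm,t=c; d=Rm.T@np.linalg.solve(K,[uv[0],uv[1],1.]); return -Rm.T@t,d/np.linalg.norm(d)
def proj(c,p):
    K,Rm,t=c; q=K@(Rm@np.array(p,float)+t); return q[:2]/q[2]
def onz(c,uv,z):
    o,d=ray(c,uv); return o+d*(z-o[2])/d[2]
def tri(obs):
    A=np.zeros((3,3));b=np.zeros(3)
    for c,uv in obs:
        o,d=ray(c,uv);M=np.eye(3)-np.outer(d,d);A+=M;b+=M@o
    return np.linalg.solve(A,b)
def save(n,f):
    im=snapshot(n); cv2.imwrite(f,im[...,::-1]); return im
E
python3 - <<'E'
from h import *
print(get_obs())
a=save("scene","pics/a.png");b=save("side","pics/b.png")
cs={n:cam(n) for n in("scene","side")}
for n in cs: print(n,ray(cs[n],(280,210)))
for t in["foot","peg_red","peg_blue","hub","ring_red","ring_blue","rail","leg_pivot","leg_push","reagent","dropper","slide_box"]:
    for n in cs:
        L=[(np.round(x["uv"]).astype(int).tolist(),round(x["p"],2),np.round(onz(cs[n],x["uv"],0)[:2],3).tolist()) for x in landmark_of(n,t)][:5]
        print(t,n,L)
E
```

```text
pics
{'clock': 0.0, 'joint_pos': array([ 8.73814446e+01,  2.05921585e+01,  6.35252815e-01, -2.14071217e-02,
       -7.01371436e+01, -1.65073311e+01]), 'qvel': array([ 0.12450153, -0.03485981, -0.00119219, -0.01979746,  0.05816928,
        0.13598883]), 'tau': array([ 6.23291089e-05, -5.82719707e+01,  2.93037558e+01,  6.99671522e+00,
        6.81251142e-03, -1.67617941e-04]), 'tool_pos': array([0.22100097, 0.63722965, 0.19792176]), 'orientation': array([ 1.79904108e+02, -7.43108599e-03, -1.91331703e+01]), 'force': array([0.23142414, 0.38080803, 0.65167466]), 'moment': array([ 0.03620595, -0.01395181,  0.01846905]), 'gripper_force': 0.0, 'opening': 0.0876720561208385}
scene (array([0.29224059, 0.72258841, 1.31155109]), array([ 0.20514174, -0.5230344 , -0.82725563]))
side (array([ 0.31155112, -0.97346099,  0.86722075]), array([ 0.217038  ,  0.79522562, -0.56613667]))
foot scene [([275, 240], 0.66, [0.592, 0.005])]
foot side [([285, 260], 0.59, [0.598, 0.02]), ([265, 162], 0.41, [0.668, 0.544])]
peg_red scene [([283, 197], 0.69, [0.627, -0.158])]
peg_red side [([314, 297], 0.94, [0.63, -
[... 690 characters left out ...]
4, [0.749, -0.118])]
rail scene [([295, 200], 0.86, [0.583, -0.16])]
rail side [([262, 187], 0.6, [0.622, 0.386])]
leg_pivot scene [([263, 240], 0.83, [0.628, 0.018]), ([273, 234], 0.34, [0.605, -0.012])]
leg_pivot side [([278, 188], 0.86, [0.67, 0.364])]
leg_push scene [([253, 261], 0.74, [0.629, 0.098])]
leg_push side [([266, 169], 0.97, [0.661, 0.494])]
reagent scene [([296, 356], 0.88, [0.409, 0.325])]
reagent side [([198, 208], 0.74, [0.409, 0.31])]
dropper scene [([245, 195], 0.47, [0.747, -0.123])]
dropper side [([356, 283], 0.64, [0.746, -0.111])]
slide_box scene [([213, 252], 0.83, [0.756, 0.11])]
slide_box side [([336, 231], 0.87, [0.773, 0.107]), ([199, 205], 0.2, [0.415, 0.331])]
```

View pics/a.png

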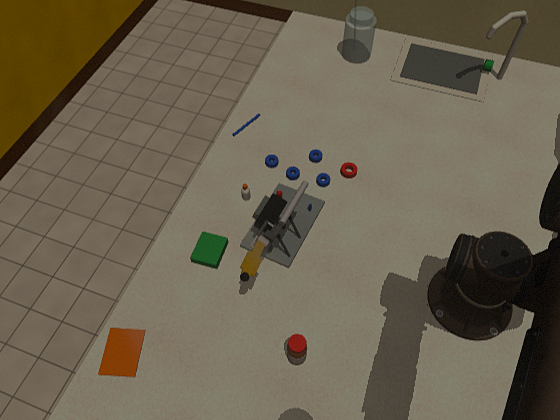

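View pics/b.png

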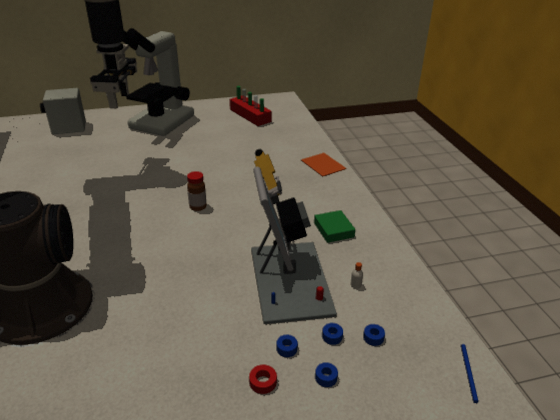

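The scene view shows the stand at about (285,225), with the red ring at (348,170). There are four blue rings: scene (322,180), (292,173), (271,161) and (315,156). In the side view they are at (287,345), (332,333), (374,334) and (327,374). The one farthest to the robot's right (most negative y, about -0.355) is scene (315,156), side (327,374). I'll confirm this in a crop from the wrist camera.

```bash
cat >> h.py <<'E'
def rel(p,rpy):
    o=get_obs(); R0=R.from_euler('xyz',o["orientation"],degrees=True)
    s=R0.inv().apply(np.array(p)-o["tool_pos"])/.3; r=(R0.inv()*R.from_euler('xyz',rpy,degrees=True)).as_rotvec()/np.pi
    return " ".join("%.4f"%v for v in np.r_[s,r])
E
python3 - <<'E'
from h import *
o=get_obs(); K,Rm,t=cam("wrist"); R0=R.from_euler('xyz',o["orientation"],degrees=True)
print("cam in tool",R0.inv().apply(-Rm.T@t-o["tool_pos"]),"axis",R0.inv().apply(Rm[2]),"K",K[0,0])
print(rel([.35,.45,.36],[180,0,-40]));print(rel([.52,.1,.38],[180,0,-70]));print(rel([.52,-.2,.36],[180,0,-100]))
print(rel([.54,-.22,.33],[180,0,-100]))
E
```

```text
cam in tool [ 0.08071616 -0.00020971 -0.18564979] axis [-0.29814103  0.00138292  0.95452083] K 298.73699136802406
0.6107 0.4504 -0.5371 0.0000 -0.0000 0.1159
1.5284 1.3669 -0.6038 0.0000 -0.0000 0.2826
1.8561 2.3117 -0.5370 0.0000 -0.0000 0.4493
1.9410 2.3528 -0.4370 0.0000 -0.0000 0.4493
```

```bash
python3 -m inch '0.6 0.45 -0.54 0 0 0.116; 0.6 0.45 -0.54 0 0 0.116; 0.6 0.45 -0.54 0 0 0.116; 0.6 0.45 -0.54 0 0 0.116; 0.6 0.45 -0.54 0 0 0.116; 0.6 0.45 -0.54 0 0 0.116; 0.6 0.45 -0.54 0 0 0.116; 0.6 0.45 -0.54 0 0 0.116; 0.6 0.45 -0.54 0 0 0.116'
python3 - <<'E'
from h import *
print(rel([.5,.18,.38],[180,0,-65]))
E
```

```text
clock: 2.05
tool_pos: [0.3478, 0.4506, 0.3625]
orientation: [-179.8, 0.1, -40.1]
force: [-0.0, -0.0, -0.6]
opening: 0.0878
gripper_force: 0.0
0.9691 0.3627 -0.0607 -0.0009 0.0006 0.1382
```

```bash
python3 -m inch '0.97 0.36 -0.06 0 0 0.138; 0.97 0.36 -0.06 0 0 0.138; 0.97 0.36 -0.06 0 0 0.138; 0.97 0.36 -0.06 0 0 0.138; 0.97 0.36 -0.06 0 0 0.138; 0.97 0.36 -0.06 0 0 0.138; 0.97 0.36 -0.06 0 0 0.138; 0.97 0.36 -0.06 0 0 0.138; 0.97 0.36 -0.06 0 0 0.138'
python3 - <<'E'
from h import *
print(rel([.54,-.1,.37],[180,0,-100]))
E
```

```text
clock: 2.8
tool_pos: [0.5016, 0.1791, 0.3777]
orientation: [179.9, -0.0, -65.0]
force: [-1.2, 0.7, 0.5]
opening: 0.0878
gripper_force: 0.0
0.8972 0.2769 0.0270 0.0005 -0.0004 0.1944
```

```bash
python3 -m inch '0.9 0.28 0.03 0 0 0.194; 0.9 0.28 0.03 0 0 0.194; 0.9 0.28 0.03 0 0 0.194; 0.9 0.28 0.03 0 0 0.194; 0.9 0.28 0.03 0 0 0.194; 0.9 0.28 0.03 0 0 0.194; 0.9 0.28 0.03 0 0 0.194; 0.9 0.28 0.03 0 0 0.194;  1 0.28 0.03 0 0 0.194;  1 0.28 0.03 0 0 0.194'
python3 -m inch '0.2 0 0.05 0 0 0;0.2 0 0.05 0 0 0;0.2 0 0.05 0 0 0;0.2 0 0.05 0 0 0'
cat > look.py <<'E'
from h import *
import pickle,sys
f=sys.argv[1]; things=sys.argv[2:]
c=cam("wrist"); im=save("wrist",f"pics/{f}.png"); D={"cam":c}
for t in things:
    D[t]=[]
    for x in cut_out("wrist",t):
        D[t].append(x)
    D[t+"_L"]=landmark_of("wrist",t)
    for x in D[t]:
        print(t,"rect",x["rect"],round(x["p"],2))
    for x in D[t+"_L"]: print(t,"uv",np.round(x["uv"],1),round(x["p"],2),np.round(onz(c,x["uv"],0),4))
pickle.dump(D,open(f"{f}.pkl","wb"))
E
python3 look.py w1 ring_red ring_blue peg_red peg_blue hub rail leg_push leg_pivot; python3 -c "
from h import *;print(get_obs()['tool_pos'])"
```

```text
clock: 3.63
tool_pos: [0.5531, -0.1273, 0.3678]
orientation: [179.8, -0.1, -99.8]
force: [-0.2, 0.6, -1.5]
opening: 0.0878
gripper_force: 0.0
clock: 3.97
tool_pos: [0.5417, -0.1845, 0.3533]
orientation: [179.9, 0.0, -99.8]
force: [-0.1, 0.9, -0.2]
opening: 0.0877
gripper_force: 0.0
ring_red rect [301.3, 37.9, 32.2, 38.2] 0.83
ring_red uv [314.   60.6] 0.97 [ 0.4584 -0.3351  0.    ]
ring_blue rect [267.2, 97.6, 29.1, 27.6] 0.95
ring_blue rect [223.5, 41.1, 27.8, 31.7] 0.87
ring_blue rect [151.8, 103.1, 31.9, 31.4] 0.8
ring_blue rect [208.3, 116.2, 27.9, 24.1] 0.77
ring_blue uv [281.3 114.1] 0.9 [ 0.5254 -0.2614  0.    ]
ring_blue uv [239.1  61.3] 0.87 [ 0.5798 -0.3548  0.    ]
ring_blue uv [224.1 129.8] 0.79 [ 0.6285 -0.2524  0.    ]
ring_blue uv [167.1 118.4] 0.64 [ 0.7213 -0.2877  0.    ]
peg_red rect [213.3, 155.2, 106.4, 184.0] 0.68
peg_red uv [231.5 188.2] 0.7 [ 0.6385 -0.1474  0.    ]
peg_blue rect [215.1, 155.0, 105.2, 185.1] 0.93
peg_blue uv [295.1 184.6] 0.96 [ 0.5211 -0.1342  0.    ]
hub rect [216.8, 156.6, 107.6, 185.4] 0.78
hub uv [267.8 264.7] 0.61 [0.6008 0.0197 0.    ]
hub uv [230.7 188.5] 0.28 [ 0.64   -0.1471  0.    ]
rail rect [233.9, 231.8, 91.5, 107.3] 0.56
rail rect [165.9, 206.5, 23.1, 26.1] 0.35
rail uv [316.1 344.6] 0.98 [0.5312 0.2317 0.    ]
leg_pivot rect [234.9, 231.2, 83.9, 111.3] 0.85
leg_pivot uv [267.5 254.9] 0.19 [ 0.5974 -0.0018  0.    ]
[ 0.54175785 -0.18503975  0.35488409]
```

View pics/w1.png

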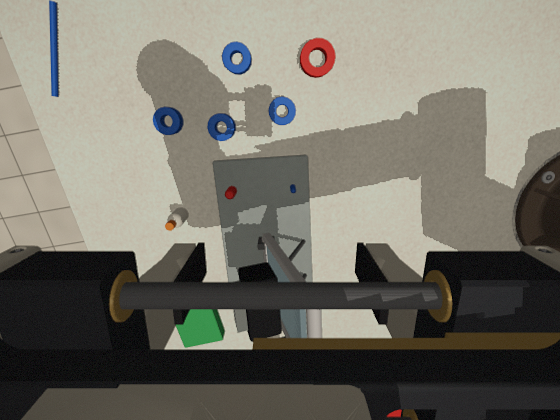

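The wrist view shows the blue candidates at (237,58), (282,110), (222,126) and (168,121), and the red ring at (317,58). The stand's pegs are at (231,192) and (293,188). The wanted blue ring is (237,58), which has the most negative world y (about -0.355, against -0.26 to -0.29). Next I'll fit all the poses and check in a crop.

```bash
cat > fit.py <<'E'
from h import *
import pickle,sys
from scipy.optimize import least_squares
D=pickle.load(open("w1.pkl","rb")); C={n:cam(n) for n in("scene","side")}; C["wrist"]=D["cam"]
O=[]
def F(p,L): return np.r_[R.from_euler('z',p[2]).apply(np.r_[L[:2],0])[:2]+p[:2],L[2]]
P={"peg_red":(.055,-.145,.012),"peg_blue":(-.055,-.145,.012),"hub":(0,0,.035)}
Rl=R.from_euler('y',-.3)
for k,v in {"rail":(0,0,.22),"leg_pivot":(.02,.1,.124)}.items(): P[k]=Rl.apply(v)+[0,0,.035]
for n in("scene","side"):
    snapshot(n)
    for k,v in P.items():
        l=landmark_of(n,k)
        if l: O.append((n,k,v,l[0]["uv"]))
for k in("peg_red","peg_blue"): O.append(("wrist",k,P[k],D[k+"_L"][0]["uv"]))
O.append(("wrist","c1",(.085,-.2,.012),(213.5,162)));O.append(("wrist","c2",(-.085,-.2,.012),(307,155.5)))
f=lambda p:np.concatenate([proj(C[n],F(p,v))-uv for n,k,v,uv in O])
s=least_squares(f,[.604,.008,-.17],loss="soft_l1")
print("foot",s.x,np.degrees(s.x[2]))
for (n,k,v,uv),r in zip(O,f(s.x).reshape(-1,2)): print(n,k,np.round(r,1))
for k in P: print(k,F(s.x,P[k]).round(4))
# rings: multi-view, masks
for t,g in(("ring_red",(.457,-.333)),("ring_blue",(.582,-.357))):
    ob=[]
    for n in C:
        c=C[n]
        L=D[t+"_L"] if n=="wrist" else (snapshot(n),landmark_of(n,t))[1]
        M=D[t] if n=="wrist" else cut_out(n,t)
        q=proj(c,[*g,0.011])
        b=min(L,key=lambda x:np.hypot(*(np.array(x["uv"])-q))); ob.append((c,b["uv"]))
        m=min(M,key=lambda x:np.hypot(x["rect"][0]+x["rect"][2]/2-q[0],x["rect"][1]+x["rect"][3]/2-q[1]))
        ys,xs=np.where(m["pixels"]); mc=(xs.mean()+.0,ys.mean()+.0)
        print(t,n,"lm z0",onz(c,b["uv"],0).round(4)[:2],"mask@z11",onz(c,mc,.011).round(4)[:2],"area",len(xs))
    print(t,"tri",tri(ob).round(4))
im=cv2.imread("pics/w1.png")[10:190,120:360]; cv2.imwrite("pics/w1c.png",cv2.resize(im,None,fx=3,fy=3,interpolation=cv2.INTER_CUBIC))
E
python3 fit.py
```

```text
foot [ 0.59775136  0.00206318 -0.12779992] -7.322396142532934
scene peg_red [-1.8 -0.6]
scene peg_blue [ 0.9 -1.3]
scene hub [-2.3  0.5]
scene rail [-2.2 -1.6]
scene leg_pivot [ 0.3 -0.3]
side peg_red [-0.1 -2.7]
side peg_blue [0.1 1.2]
side hub [-1.6 -1.2]
side rail [-0. -2.]
side leg_pivot [-0.6  1.4]
wrist peg_red [1.3 0.5]
wrist peg_blue [-1.7  1.6]
wrist c1 [-0.4 -3. ]
wrist c2 [ 2.6 -0.5]
peg_red [ 0.6338 -0.1488  0.012 ]
peg_blue [ 0.5247 -0.1347  0.012 ]
hub [0.5978 0.0021 0.035 ]
rail [0.5333 0.0103 0.2452]
leg_pivot [0.5931 0.1035 0.1594]
ring_red scene lm z0 [ 0.4456 -0.3243] mask@z11 [ 0.4516 -0.3343] area 196
ring_red side lm z0 [ 0.4497 -0.3319] mask@z11 [ 0.4537 -0.3364] area 609
ring_red wrist lm z0 [ 0.4584 -0.3351] mask@z11 [ 0.4537 -0.3384] area 822
ring_red tri [ 0.4515 -0.3317 -0.0059]
ring_blue scene lm z0 [ 0.5799 -0.3534] mask@z11 [ 0.5804 -0.3544] area 130
ring_blue side lm z0 [ 0.5814 -0.3615] mask@z11 [ 0.5805 -0.3582] area 457
ring_blue wrist lm z0 [ 0.5798 -0.3548] mask@z11 [ 0.5815 -0.3591] area 688
ring_blue tri [ 0.5815 -0.357  -0.0053]
```

View pics/w1c.png

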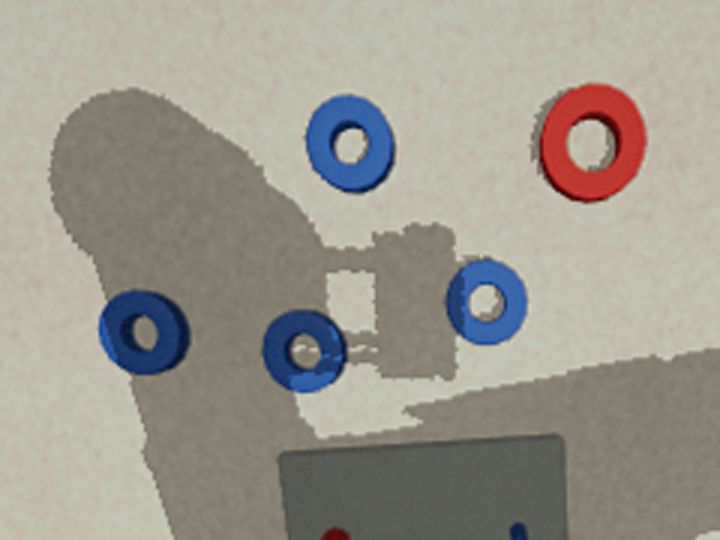

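The crop confirms it: the blue ring at crop (350,145) is farthest to the robot's right, and the red ring is at (592,142). Moving to hover above red.

```bash
python3 -c "
from h import *
print(rel([.4535,-.337,.14],[180,0,-97.5]))"
```

```text
0.5493 0.2041 0.7162 -0.0000 0.0000 -0.0126
```

```bash
python3 -m inch '0.55 0.204 0.71 0 0 -0.0126;0.55 0.204 0.71 0 0 -0.0126;0.55 0.204 0.71 0 0 -0.0126;0.55 0.204 0.71 0 0 -0.0126;0.55 0.204 0.71 0 0 -0.0126;0.55 0.204 0.71 0 0 -0.0126;0.55 0.204 0.71 0 0 -0.0126;0.55 0.204 0.71 0 0 -0.0126;0.55 0.204 0.71 0 0 -0.0126;0.55 0.204 0.71 0 0 -0.0126'
cat > ring.py <<'E'
from h import *
import sys
t=sys.argv[1]; g=np.array([float(sys.argv[2]),float(sys.argv[3])]); f=sys.argv[4]; z=float(sys.argv[5]); yaw=float(sys.argv[6])
c=cam("wrist"); save("wrist",f"pics/{f}.png"); q=proj(c,[*g,.011])
for x in cut_out("wrist",t):
    ys,xs=np.where(x["pixels"]); 
    if np.hypot(xs.mean()-q[0],ys.mean()-q[1])>60: continue
    cs,_=cv2.findContours(x["pixels"].astype(np.uint8),cv2.RETR_EXTERNAL,cv2.CHAIN_APPROX_NONE)
    co=max(cs,key=cv2.contourArea)
    e=cv2.fitEllipse(co); print("ell",e, onz(c,e[0],.011).round(4), "mean",onz(c,(xs.mean(),ys.mean()),.011).round(4))
for x in landmark_of("wrist",t): print("lm",np.round(x["uv"],1),onz(c,x["uv"],0).round(4),round(x["p"],2))
o=get_obs();print(o["tool_pos"],o["orientation"],rel([*g,z],[180,0,yaw]))
E
python3 ring.py ring_red .4535 -.337 r1 .004 -97.5
```

```text
clock: 6.85
tool_pos: [0.4543, -0.3375, 0.1428]
orientation: [-179.9, -0.0, -97.5]
force: [0.1, 0.4, -0.1]
opening: 0.0875
gripper_force: 0.0
ell ((280.20989990234375, 191.0989532470703), (51.37641906738281, 52.417999267578125), 173.27952575683594) [ 0.4543 -0.3363  0.011 ] mean [ 0.4542 -0.3361  0.011 ]
lm [283.8 189.8] [ 0.4504 -0.3345  0.    ] 0.95
[ 0.45485552 -0.33693399  0.14333311] [-1.79852731e+02 -3.52446861e-02 -9.74269984e+01] 0.0005 0.0056 0.4644 -0.0008 -0.0002 0.0004
```

View pics/r1.png

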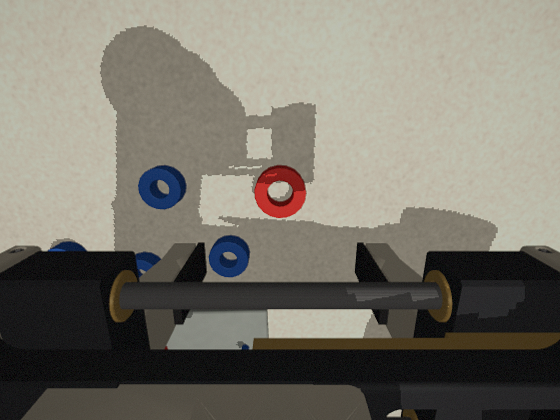

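The red ring is centred between the fingers at (280,191). Descending and gripping.

```bash
python3 -m inch '0 0 0.12 0 0 0;0 0 0.24 0 0 0;0 0 0.36 0 0 0;0 0 0.42 0 0 0;0 0 0.45 0 0 0;0 0 0.46 0 0 0;0 0 0.46 0 0 0;0 0 0.46 0 0 0'
python3 -m inch '0 0 0 0 0 0;0 0 0 0 0 0;0 0 0 0 0 0;0 0 0 0 0 0;0 0 0 0 0 0;0 0 0 0 0 0;0 0 0 0 0 0' 1
python3 -m inch '0 0 -0.1 0 0 0;0 0 -0.2 0 0 0;0 0 -0.3 0 0 0;0 0 -0.3 0 0 0;0 0 -0.3 0 0 0'
python3 -c "
from h import *
print(rel([.634,-.21,.11],[180,0,-97.5]))"
```

```text
clock: 7.67
tool_pos: [0.4549, -0.3375, 0.0055]
orientation: [-179.9, -0.0, -97.5]
force: [0.7, -0.9, 0.1]
opening: 0.0878
gripper_force: 0.0
clock: 8.25
tool_pos: [0.4534, -0.3373, 0.0039]
orientation: [180.0, -0.0, -97.5]
force: [0.9, -0.1, 0.5]
opening: 0.0469
gripper_force: 0.0
clock: 8.67
tool_pos: [0.4548, -0.3377, 0.0959]
orientation: [-179.8, -0.0, -97.5]
force: [0.1, -0.2, -0.4]
opening: 0.0136
gripper_force: 0.0
-0.4998 -0.5368 -0.0452 -0.0013 -0.0003 0.0000
```

```bash
python3 ring.py ring_red .4535 -.337 r2 .004 -97.5
```

```text
ell ((280.6800231933594, 203.3693389892578), (59.21159744262695, 61.693546295166016), 2.033979892730713) [ 0.4545 -0.3366  0.011 ] mean [ 0.4545 -0.3364  0.011 ]
lm [278.7 200. ] [ 0.4565 -0.337   0.    ] 0.61
[ 0.45273101 -0.33686284  0.09288004] [ 1.79912478e+02  3.36506769e-02 -9.75107967e+01] 0.0003 -0.0031 0.2963 0.0005 0.0002 -0.0001
```

View pics/r2.png

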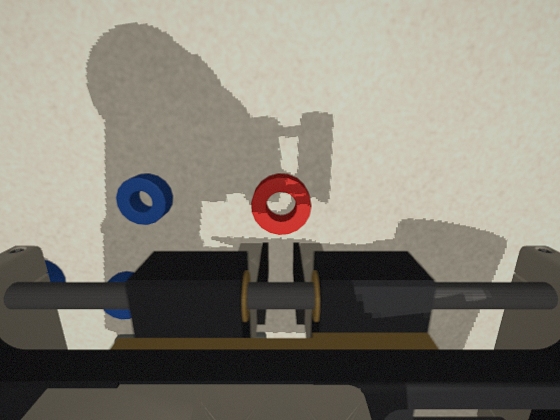

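The ring has not moved, at (281,203), and the fingers are closed above it. I'll repeat the grasp with small timed steps to see where the fingers end up.

```bash
python3 -m inch '0 0 0 0 0 0;0 0 0 0 0 0;0 0 0 0 0 0;0 0 0 0 0 0;0 0 0 0 0 0;0 0 0 0 0 0;0 0 0 0 0 0;0 0 0 0 0 0;0 0 0 0 0 0;0 0 0 0 0 0' -1
python3 -m inch '0 0 0.1 0 0 0;0 0 0.2 0 0 0;0 0 0.27 0 0 0;0 0 0.295 0 0 0;0 0 0.3 0 0 0;0 0 0.3 0 0 0'
python3 -m inch '0 0 0 0 0 0;0 0 0 0 0 0;0 0 0 0 0 0;0 0 0 0 0 0' 1
python3 -m inch '0 0 0 0 0 0;0 0 0 0 0 0;0 0 0 0 0 0;0 0 0 0 0 0'
python3 -m inch '0 0 0 0 0 0;0 0 0 0 0 0'
python3 -c "
from h import *
save('wrist','pics/r3.png')
o=get_obs();print(o['opening'],o['gripper_force'],o['force'])"
```

```text
clock: 9.65
tool_pos: [0.4535, -0.3372, 0.0939]
orientation: [-180.0, -0.0, -97.5]
force: [0.5, 0.2, -0.3]
opening: 0.0639
gripper_force: 0.0
clock: 10.15
tool_pos: [0.4537, -0.3374, 0.0041]
orientation: [180.0, -0.0, -97.5]
force: [1.2, 0.2, 0.6]
opening: 0.0879
gripper_force: 0.0
clock: 10.48
tool_pos: [0.4541, -0.3374, 0.0049]
orientation: [-179.9, -0.0, -97.5]
force: [-0.3, -0.2, 0.1]
opening: 0.0667
gripper_force: 0.0
clock: 10.82
tool_pos: [0.4535, -0.3372, 0.0039]
orientation: [-180.0, -0.0, -97.5]
force: [0.1, 1.6, 1.2]
opening: 0.0399
gripper_force: 0.0
clock: 10.98
tool_pos: [0.4535, -0.3372, 0.0038]
orientation: [180.0, 0.0, -97.5]
force: [-1.2, 0.5, -1.2]
opening: 0.0266
gripper_force: 0.0
0.022334359337323514 0.0 [-0.00326874 -0.31761684  0.86887554]
```

View pics/r3.png

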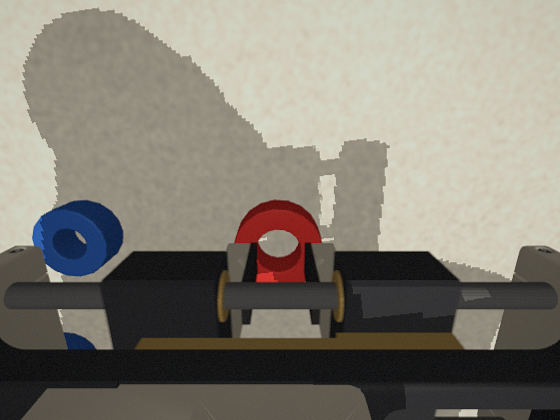

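The fingers hang over the ring, which spans (237..322, 200..285). They closed with no contact, so the fingertips must be higher above the bench than z=0.004 suggests. I'll open and feel for the bench in small steps.

```bash
python3 -m inch '0 0 0 0 0 0;0 0 0 0 0 0;0 0 0 0 0 0;0 0 0 0 0 0;0 0 0 0 0 0;0 0 0 0 0 0;0 0 0 0 0 0;0 0 0 0 0 0;0 0 0 0 0 0;0 0 0 0 0 0' -1
python3 -m inch '0 0 0.007 0 0 0;0 0 0.013 0 0 0;0 0 0.013 0 0 0'
python3 -m inch '0 0 0.007 0 0 0;0 0 0.013 0 0 0;0 0 0.013 0 0 0'
python3 - <<'E'
from h import *
import pickle
# bench/ring height check from side & scene networks and the wrist views: plate corner etc.
c=cam("wrist");s=snapshot("wrist");o=get_obs();p=o["tool_pos"]
print(p,proj(c,p))
cs=cam("side");snapshot("side");save("side","pics/s2.png")
print(proj(cs,p))
for x in boxes_of("side","ring_red"): print(x)
im=cv2.imread("pics/s2.png"); u,v=proj(cs,p).astype(int); cv2.circle(im,(u,v),1,(0,255,0),-1)
cr=im[v-60:v+30,u-60:u+60]; cv2.imwrite("pics/s2c.png",cv2.resize(cr,None,fx=6,fy=6,interpolation=cv2.INTER_CUBIC))
E
```

```text
clock: 11.87
tool_pos: [0.4535, -0.3372, 0.0038]
orientation: [180.0, 0.0, -97.5]
force: [-0.1, 0.9, 0.5]
opening: 0.0832
gripper_force: 0.0
clock: 12.12
tool_pos: [0.4532, -0.3371, -0.0005]
orientation: [180.0, 0.0, -97.5]
force: [0.0, -1.2, -0.5]
opening: 0.0877
gripper_force: 0.0
clock: 12.37
tool_pos: [0.4532, -0.3371, -0.0044]
orientation: [180.0, 0.0, -97.5]
force: [0.0, -0.8, 0.5]
opening: 0.0876
gripper_force: 0.0
[ 0.45331226 -0.33713455 -0.00422836] [279.57965543 238.34722266]
[262.16523723 383.37879396]
{'rect': [247.9, 361.8, 30.4, 31.3], 'p': 0.9}
```

View pics/s2c.png

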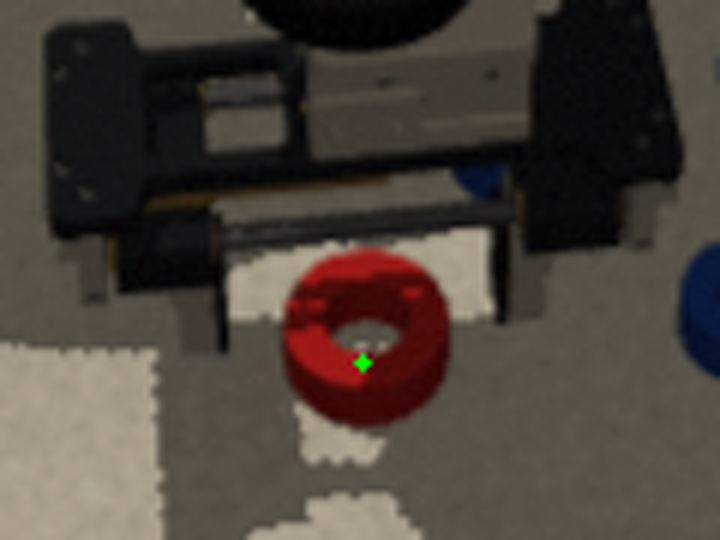

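The side crop shows the fingertips at about crop (215,350) and (510,320). That is about 5 px (10 to 15 mm) above the computed TCP (green) and above the bench. I'll keep feeling downwards.

```bash
python3 -m inch '0 0 0.007 0 0 0;0 0 0.013 0 0 0;0 0 0.013 0 0 0'
python3 -m inch '0 0 0.007 0 0 0;0 0 0.013 0 0 0;0 0 0.013 0 0 0'
python3 -m inch '0 0 0.007 0 0 0;0 0 0.01 0 0 0;0 0 0.01 0 0 0'
python3 - <<'E'
from h import *
print(get_obs()['joint_pos'],get_obs()['tau'])
E
```

```text
clock: 12.82
tool_pos: [0.4532, -0.3371, -0.0083]
orientation: [180.0, 0.0, -97.5]
force: [-0.5, -0.3, -0.3]
opening: 0.0878
gripper_force: 0.0
clock: 13.07
tool_pos: [0.4532, -0.3371, -0.0122]
orientation: [180.0, 0.0, -97.5]
force: [-0.2, 0.0, -1.3]
opening: 0.0875
gripper_force: 0.0
clock: 13.32
tool_pos: [0.4533, -0.3372, -0.015]
orientation: [180.0, 0.0, -97.5]
force: [0.2, 0.5, 0.1]
opening: 0.0877
gripper_force: 0.0
[-1.67971933e+01  2.34532704e+01 -2.74865882e+01 -3.85803066e-03
 -3.90863367e+01  9.29620662e+00] [ 1.82690180e-02 -5.24642694e+01  1.97287846e+01  4.69901517e+00
  1.06038891e-01  4.39549622e-04]
```

```bash
python3 -m inch '0 0 0.007 0 0 0;0 0 0.01 0 0 0;0 0 0.01 0 0 0'
python3 -m inch '0 0 0.007 0 0 0;0 0 0.01 0 0 0;0 0 0.01 0 0 0'
python3 - <<'E'
from h import *
cs=cam("side");p=get_obs()["tool_pos"];save("side","pics/s3.png");print(proj(cs,p))
im=cv2.imread("pics/s3.png"); 
cr=im[320:410,200:320]; cv2.imwrite("pics/s3c.png",cv2.resize(cr,None,fx=6,fy=6,interpolation=cv2.INTER_CUBIC))
E
```

```text
clock: 13.57
tool_pos: [0.4533, -0.3372, -0.018]
orientation: [180.0, 0.0, -97.5]
force: [0.9, -0.0, 0.1]
opening: 0.0876
gripper_force: 0.0
clock: 13.82
tool_pos: [0.4533, -0.3371, -0.021]
orientation: [180.0, 0.0, -97.5]
force: [-0.1, 0.7, 0.1]
opening: 0.0879
gripper_force: 0.0
[262.2154907  388.59277019]
```

View pics/s3c.png

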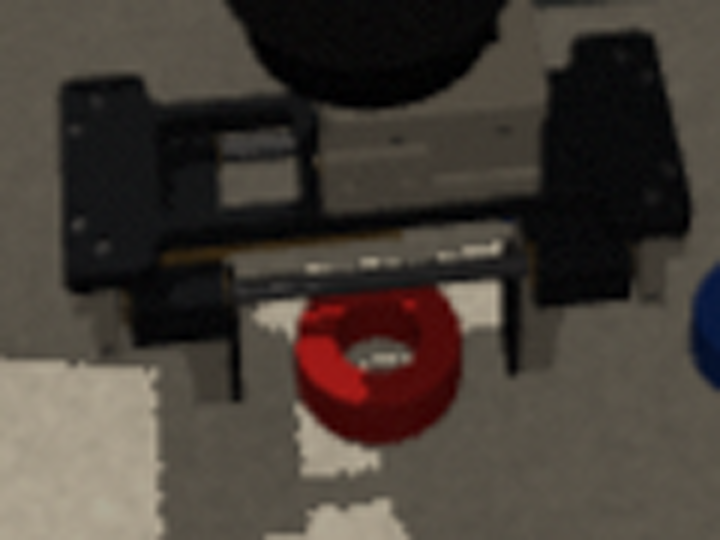

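The tips now look level with the ring's base on both sides of it (crop (232,400) and (512,372)). The reported TCP is therefore about 2 cm below the real tips. Closing here.

```bash
python3 -m inch '0 0 0 0 0 0;0 0 0 0 0 0;0 0 0 0 0 0;0 0 0 0 0 0;0 0 0 0 0 0;0 0 0 0 0 0' 1
python3 -m inch '0 0 0 0 0 0;0 0 0 0 0 0'
```

```text
clock: 14.37
tool_pos: [0.4537, -0.3373, -0.0207]
orientation: [-180.0, -0.0, -97.5]
force: [0.8, 0.0, -0.6]
opening: 0.0555
gripper_force: 30.0
clock: 14.53
tool_pos: [0.4537, -0.3373, -0.0207]
orientation: [-180.0, -0.0, -97.5]
force: [1.0, -1.1, 0.4]
opening: 0.0555
gripper_force: 30.0
```

Gripped: opening 55.5 mm, 30 N. Lifting, then moving to a view over the pegs.

```bash
python3 -m inch '0 0 -0.1 0 0 0;0 0 -0.2 0 0 0;0 0 -0.3 0 0 0;0 0 -0.4 0 0 0;0 0 -0.4 0 0 0'
python3 -c "
from h import *
print(rel([.58,-.15,.24],[180,0,-97.5]))"
```

```text
clock: 14.95
tool_pos: [0.4565, -0.3388, 0.1052]
orientation: [-179.5, -0.2, -97.4]
force: [1.5, -0.3, -1.9]
opening: 0.0552
gripper_force: 30.0
-0.6759 -0.3306 -0.4485 -0.0026 -0.0009 0.0004
```

```bash
python3 -m inch '-0.67 -0.33 -0.44 0 0 0;-0.67 -0.33 -0.44 0 0 0;-0.67 -0.33 -0.44 0 0 0;-0.67 -0.33 -0.44 0 0 0;-0.67 -0.33 -0.44 0 0 0;-0.67 -0.33 -0.44 0 0 0;-0.67 -0.33 -0.44 0 0 0;-0.67 -0.33 -0.44 0 0 0;-0.67 -0.33 -0.44 0 0 0;-0.67 -0.33 -0.44 0 0 0'
cat > pegs.py <<'E'
from h import *
import sys,pickle
f=sys.argv[1]; c=cam("wrist"); im=save("wrist",f"pics/{f}.png"); o=get_obs()
hsv=cv2.cvtColor(im,cv2.COLOR_RGB2HSV)
out={"cam":c}
for n,(g,rng) in {"red":((.634,-.149),[((0,110,40),(8,255,255)),((172,110,40),(180,255,255))]),"blue":((.525,-.135),[((100,90,30),(130,255,255))])}.items():
    m=sum(cv2.inRange(hsv,a,b) for a,b in rng).astype(np.uint8)
    k,lab,st,ce=cv2.connectedComponentsWithStats((m>0).astype(np.uint8))
    for z in(.028,): 
        q=proj(c,[*g,z]); i=1+np.argmin(np.hypot(*(ce[1:]-q).T)); print(n,"pred",q.round(1),"got",ce[i].round(1),st[i].tolist(),"xy@.028",onz(c,ce[i],.028).round(4)); out[n]=ce[i]
for k in("peg_red","peg_blue"):
    for x in landmark_of("wrist",k)[:1]: print(k,np.round(x["uv"],1),round(x["p"],2),onz(c,x["uv"],.012).round(4)); out[k]=x["uv"]
print(o["tool_pos"]); pickle.dump(out,open(f+".pkl","wb"))
E
python3 pegs.py p1
```

```text
clock: 15.78
tool_pos: [0.5765, -0.1511, 0.2297]
orientation: [179.8, 0.0, -97.5]
force: [0.0, -0.3, -1.6]
opening: 0.0558
gripper_force: 30.0
red pred [236.8 184. ] got [235.4 186. ] [228, 178, 16, 17, 205] xy@.028 [ 0.6363 -0.1466  0.028 ]
blue pred [319.6 183.8] got [317.8 184. ] [314, 179, 9, 11, 75] xy@.028 [ 0.5273 -0.1351  0.028 ]
peg_red [234.6 184.9] 0.78 [ 0.64   -0.1448  0.012 ]
peg_blue [317.9 178.8] 0.76 [ 0.5249 -0.1384  0.012 ]
[ 0.57647702 -0.1515075   0.22982368]
```

```bash
python3 -c "
from h import *
print(rel([.6352,-.148,.06],[180,0,-97]))"
```

```text
-0.0383 -0.1923 0.5673 0.0006 -0.0001 -0.0032
```

```bash
python3 -m inch '-0.038 -0.192 0.1 0 0 -0.003;-0.038 -0.192 0.2 0 0 -0.003;-0.038 -0.192 0.3 0 0 -0.003;-0.038 -0.192 0.4 0 0 -0.003;-0.038 -0.192 0.5 0 0 -0.003;-0.038 -0.192 0.56 0 0 -0.003;-0.038 -0.192 0.567 0 0 -0.003;-0.038 -0.192 0.567 0 0 -0.003;-0.038 -0.192 0.567 0 0 -0.003'
python3 - <<'E'
from h import *
print(rel([.6352,-.148,.06],[180,0,-97]))
c=cam("side");cs=cam("scene")
for n,c in(("side",c),("scene",cs)):
    snapshot(n)
    for m in cut_out(n,"ring_red")[:1]:
        ys,xs=np.where(m["pixels"]);print(n,onz(c,(xs.mean(),ys.mean()),.06+.0207+.011),m["rect"],m["p"])
    for m in landmark_of(n,"peg_red")[:1]:print(m,onz(c,m["uv"],.012))
E
```

```text
clock: 16.68
tool_pos: [0.6372, -0.1478, 0.0624]
orientation: [-179.9, -0.0, -97.0]
force: [1.2, 0.2, -1.3]
opening: 0.0554
gripper_force: 30.0
0.0016 0.0067 0.0080 -0.0005 -0.0001 0.0002
side [ 0.63766241 -0.14390849  0.0917    ] [309.1, 255.9, 26.5, 23.4] 0.64
{'uv': [316.4, 298.9], 'p': 0.87} [ 0.62828995 -0.15057116  0.012     ]
scene [ 0.63906797 -0.13792301  0.0917    ] [269.1, 179.9, 14.0, 11.5] 0.69
{'uv': [282.1, 196.3], 'p': 0.86} [ 0.62718073 -0.15246114  0.012     ]
```

```bash
python3 - <<'E'
from h import *
for n,f in(("side","pics/b.png"),("scene","pics/a.png")):
    c=cam(n); im=cv2.imread(f); hsv=cv2.cvtColor(im,cv2.COLOR_BGR2HSV)
    for col,g,rng in(("red",(.634,-.149),[((0,100,40),(10,255,255)),((170,100,40),(180,255,255))]),("blue",(.526,-.135),[((100,80,25),(130,255,255))])):
        m=sum(cv2.inRange(hsv,a,b) for a,b in rng); k,lab,st,ce=cv2.connectedComponentsWithStats((m>0).astype(np.uint8))
        q=proj(c,[*g,.028]); i=1+np.argmin(np.hypot(*(ce[1:]-q).T)); print(n,col,q.round(1),ce[i].round(1),st[i].tolist(),onz(c,ce[i],.028).round(4))
E
```

```text
side red [318.9 293.1] [319.2 292.5] [316, 286, 8, 15, 96] [ 0.6353 -0.1474  0.028 ]
side blue [272.7 296.9] [272.9 297.3] [271, 292, 4, 12, 38] [ 0.526  -0.1363  0.028 ]
scene red [279.7 193.7] [279.2 193.2] [277, 190, 5, 8, 32] [ 0.6362 -0.1502  0.028 ]
scene blue [309.8 206.4] [309.8 206.8] [309, 204, 3, 7, 17] [ 0.5255 -0.1333  0.028 ]
```

```bash
python3 -m inch '0.0016 0.005 0.03 0 0 0;0.0016 0.005 0.06 0 0 0;0.0016 0.005 0.09 0 0 0;0.0016 0.005 0.12 0 0 0;0.0016 0.005 0.15 0 0 0;0.0016 0.005 0.15 0 0 0'
python3 -m inch '0 0 0.03 0 0 0;0 0 0.05 0 0 0;0 0 0.07 0 0 0;0 0 0.078 0 0 0;0 0 0.078 0 0 0;0 0 0.078 0 0 0'
```

```text
clock: 17.48
tool_pos: [0.6331, -0.1473, 0.0131]
orientation: [179.8, -0.0, -97.0]
force: [-0.9, -0.2, -3.7]
opening: 0.0553
gripper_force: 30.0
clock: 17.98
tool_pos: [0.635, -0.1474, -0.0072]
orientation: [180.0, -0.0, -97.0]
force: [-0.1, -0.4, -1.7]
opening: 0.0554
gripper_force: 30.0
```

```bash
python3 -m inch '0 0 0.004 0 0 0;0 0 0.004 0 0 0;0 0 0.004 0 0 0;0 0 0.004 0 0 0;0 0 0.004 0 0 0' -0.8
python3 -m inch '0 0 -0.1 0 0 0;0 0 -0.2 0 0 0;0 0 -0.3 0 0 0;0 0 -0.4 0 0 0;0 0 -0.4 0 0 0' -1
python3 - <<'E'
from h import *
c=cam("side");im=save("side","pics/s4.png")
for m in cut_out("side","ring_red")[:1]:
    ys,xs=np.where(m["pixels"]);print(onz(c,(xs.mean(),ys.mean()),.023),m["rect"],m["p"])
print(rel([.5805,-.358,.12],[180,0,-97]))
E
```

```text
clock: 18.4
tool_pos: [0.6352, -0.1474, -0.008]
orientation: [-180.0, 0.0, -97.0]
force: [-1.1, 0.1, 0.5]
opening: 0.0776
gripper_force: 0.0
clock: 18.82
tool_pos: [0.6389, -0.1479, 0.119]
orientation: [-179.4, -0.0, -96.9]
force: [1.9, -0.9, 1.0]
opening: 0.0873
gripper_force: 0.0
[ 0.63179234 -0.15055507  0.023     ] [305.2, 282.4, 26.2, 21.4] 0.78
0.7195 0.0982 -0.0224 -0.0012 0.0002 0.0002
```

```bash
python3 -m inch '0.72 0.1 0 0 0 0;0.72 0.1 0 0 0 0;0.72 0.1 0 0 0 0;0.72 0.1 0 0 0 0;0.72 0.1 0 0 0 0;0.72 0.1 0 0 0 0;0.72 0.1 0 0 0 0;0.72 0.1 0 0 0 0;0.72 0.1 0 0 0 0'
python3 ring.py ring_blue .581 -.358 b1 -.020 -97; python3 pegs.py p2
```

```text
clock: 19.67
tool_pos: [0.5787, -0.3574, 0.1106]
orientation: [179.9, 0.0, -97.0]
force: [1.3, 0.2, -1.0]
opening: 0.0876
gripper_force: 0.0
ell ((277.2029724121094, 197.91610717773438), (46.22119140625, 48.90740203857422), 1.6870014667510986) [ 0.5812 -0.3577  0.011 ] mean [ 0.5812 -0.3576  0.011 ]
lm [276.7 194.3] [ 0.5817 -0.3585  0.    ] 0.85
lm [245.1 286.9] [ 0.6306 -0.2549  0.    ] 0.77
lm [164.7 271.5] [ 0.7165 -0.2851  0.    ] 0.7
lm [336.3 267.4] [ 0.5263 -0.2672  0.    ] 0.58
[ 0.57942375 -0.35688583  0.11142024] [ 1.79988948e+02  7.26870807e-03 -9.68630154e+01] 0.0031 -0.0057 0.4381 0.0001 0.0000 0.0008Traceback (most recent call last):
  File "pegs.py", line 10, in <module>
    q=proj(c,[*g,z]); i=1+np.argmin(np.hypot(*(ce[1:]-q).T)); print(n,"pred",q.round(1),"got",ce[i].round(1),st[i].tolist(),"xy@.028",onz(c,ce[i],.028).round(4)); out[n]=ce[i]
                          ~~~~~~~~~^^^^^^^^^^^^^^^^^^^^^^^^^
    return _wrapfunc(a, 'argmin', axis=axis, out=out, **kwds)
    return bound(*args, **kwds)
ValueError: attempt to get argmin of an empty sequence
```

Blue is right below (277,198). Descending by 131 mm, gripping and lifting.

```bash
python3 -m inch '0.003 -0.005 0.12 0 0 0;0.003 -0.005 0.24 0 0 0;0.003 -0.005 0.34 0 0 0;0.003 -0.005 0.41 0 0 0;0.003 -0.005 0.435 0 0 0;0.003 -0.005 0.437 0 0 0;0.003 -0.005 0.437 0 0 0'
python3 -m inch '0 0 0 0 0 0;0 0 0 0 0 0;0 0 0 0 0 0;0 0 0 0 0 0;0 0 0 0 0 0;0 0 0 0 0 0;0 0 0 0 0 0;0 0 0 0 0 0;0 0 0 0 0 0' 1
```

```text
clock: 20.45
tool_pos: [0.5811, -0.3591, -0.0188]
orientation: [-180.0, -0.0, -96.9]
force: [0.4, -0.8, 0.0]
opening: 0.0874
gripper_force: 0.0
clock: 21.2
tool_pos: [0.5805, -0.3593, -0.0193]
orientation: [-180.0, -0.0, -96.9]
force: [-0.3, 0.3, 2.1]
opening: 0.0453
gripper_force: 30.0
```

```bash
python3 -m inch '0 0 -0.1 0 0 0;0 0 -0.2 0 0 0;0 0 -0.3 0 0 0;0 0 -0.3 0 0 0;0 0 -0.3 0 0 0'
python3 -c "
from h import *
print(rel([.5255,-.1365,.06],[180,0,-97]))"
```

```text
clock: 21.62
tool_pos: [0.5813, -0.3594, 0.0722]
orientation: [-179.8, -0.0, -97.0]
force: [0.3, 0.3, -3.8]
opening: 0.0455
gripper_force: 30.0
-0.7150 0.2749 0.0397 -0.0011 -0.0001 0.0002
```

```bash
python3 -m inch '-0.715 0.275 0 0 0 0;-0.715 0.275 0 0 0 0;-0.715 0.275 0 0 0 0;-0.715 0.275 0 0 0 0;-0.715 0.275 0 0 0 0;-0.715 0.275 0 0 0 0;-0.715 0.275 0.04 0 0 0;-0.715 0.275 0.04 0 0 0;-0.715 0.275 0.04 0 0 0'
python3 -m inch '0 0 0 0 0 0;0 0 0 0 0 0;0 0 0 0 0 0'
python3 -c "
from h import *
print(rel([.5255,-.1365,.06],[180,0,-97]))"
```

```text
clock: 22.37
tool_pos: [0.523, -0.1361, 0.0571]
orientation: [179.8, -0.0, -96.9]
force: [-0.0, -0.3, -3.0]
opening: 0.0453
gripper_force: 30.0
clock: 22.62
tool_pos: [0.5245, -0.137, 0.0584]
orientation: [180.0, -0.0, -97.0]
force: [0.5, 0.4, -2.8]
opening: 0.0453
gripper_force: 30.0
-0.0022 -0.0031 -0.0053 0.0001 -0.0000 -0.0002
```

```bash
python3 -m inch '-0.002 -0.003 0.03 0 0 0;-0.002 -0.003 0.06 0 0 0;-0.002 -0.003 0.09 0 0 0;-0.002 -0.003 0.12 0 0 0;-0.002 -0.003 0.135 0 0 0;-0.002 -0.003 0.135 0 0 0'
python3 -m inch '0 0 0.03 0 0 0;0 0 0.06 0 0 0;0 0 0.08 0 0 0;0 0 0.08 0 0 0;0 0 0.08 0 0 0'
```

```text
clock: 23.12
tool_pos: [0.5242, -0.1359, 0.0162]
orientation: [179.8, -0.0, -97.0]
force: [-0.2, -0.2, -2.9]
opening: 0.045
gripper_force: 30.0
clock: 23.53
tool_pos: [0.5251, -0.1358, -0.0065]
orientation: [179.9, -0.0, -97.0]
force: [1.0, -0.0, -2.2]
opening: 0.0457
gripper_force: 30.0
```

```bash
python3 -m inch '0 0 0.003 0 0 0;0 0 0.003 0 0 0;0 0 0.003 0 0 0;0 0 0.003 0 0 0;0 0 0.003 0 0 0' -0.6
python3 -m inch '0 0 -0.1 0 0 0;0 0 -0.2 0 0 0;0 0 -0.3 0 0 0;0.2 0 -0.4 0 0 0;0.3 0 -0.5 0 0 0;0.3 0 -0.6 0 0 0;0.3 0 -0.7 0 0 0;0.3 0 -0.8 0 0 0;0.3 0 -0.9 0 0 0'
python3 - <<'E'
from h import *
print(rel([.60,-.12,.33],[180,0,-97]))
E
```

```text
clock: 23.95
tool_pos: [0.5257, -0.1358, -0.0066]
orientation: [-180.0, 0.0, -97.0]
force: [0.3, -0.2, 0.6]
opening: 0.0688
gripper_force: 0.0
clock: 24.7
tool_pos: [0.5141, -0.2258, 0.2654]
orientation: [-179.9, 0.0, -97.0]
force: [1.0, -0.4, 0.4]
opening: 0.0701
gripper_force: 0.0
-0.3852 -0.2412 -0.2149 -0.0005 0.0000 -0.0002
```

```bash
python3 -m inch '-0.2 -0.15 -0.2 0 0 0;-0.33 -0.2 -0.2 0 0 0;-0.33 -0.2 -0.2 0 0 0;-0.33 -0.2 -0.2 0 0 0;-0.33 -0.2 -0.2 0 0 0;-0.33 -0.2 -0.2 0 0 0' 1
cat > chk.py <<'E'
from h import *
cs={n:cam(n) for n in("wrist","side","scene")}
for n in cs:
    snapshot(n)
    for t,g in(("ring_red",(.6355,-.147)),("ring_blue",(.526,-.1352))):
        q=proj(cs[n],[*g,.023])
        for m in cut_out(n,t):
            ys,xs=np.where(m["pixels"]); u=(xs.mean(),ys.mean())
            if np.hypot(*(np.array(u)-q))<25: print(n,t,np.round(u,1),"pred",q.round(1),onz(cs[n],u,.023).round(4),m["rect"],round(m["p"],2))
E
python3 chk.py
python3 - <<'E'
from h import *
cs={n:cam(n) for n in("side","scene")}
for t in("leg_push","leg_pivot","rail"):
    ob=[]
    for n in cs:
        snapshot(n); l=landmark_of(n,t)
        if l: ob.append((cs[n],l[0]["uv"])); print(t,n,np.round(l[0]["uv"],1),round(l[0]["p"],2))
    if len(ob)>1: print(t,tri(ob).round(4))
print(rel([.57,.2,.34],[180,0,-7]))
E
```

```text
clock: 25.2
tool_pos: [0.586, -0.1336, 0.3227]
orientation: [180.0, 0.0, -96.9]
force: [0.3, -0.2, -0.4]
opening: 0.0355
gripper_force: 0.0
wrist ring_red [249.3 160.4] pred [248.6 160. ] [ 0.6345 -0.1463  0.023 ] [231.1, 144.9, 36.6, 32.6] 0.75
wrist ring_blue [317.7 159.4] pred [316.5 159.3] [ 0.524  -0.1348  0.023 ] [303.8, 145.7, 26.9, 26.5] 0.7
side ring_red [318.7 294.2] pred [319.1 293.9] [ 0.6344 -0.1475  0.023 ] [304.7, 280.7, 28.8, 25.1] 0.68
side ring_blue [272.1 298.7] pred [272.8 298.5] [ 0.5245 -0.1353  0.023 ] [259.3, 290.9, 25.8, 16.0] 0.71
scene ring_red [281.2 192.7] pred [279.1 194.9] [ 0.6324 -0.1578  0.023 ] [272.6, 189.8, 15.6, 11.7] 0.41
scene ring_blue [310.1 208.5] pred [309.7 207.2] [ 0.5233 -0.131   0.023 ] [301.9, 200.6, 13.3, 13.5] 0.5
leg_push scene [253.1 262.6] 0.86
leg_pivot side [273.8 191.8] 0.66
leg_pivot scene [263.4 239.4] 0.58
leg_pivot [0.587  0.102  0.1608]
rail side [262.5 186.9] 0.91
rail scene [296.1 203.4] 0.65
rail [0.5311 0.0081 0.2389]
-1.0991 0.1881 -0.0565 0.0000 -0.0000 -0.4997
```

Both rings sit flat on their pegs, with wrist and side within about 2 mm. Now to the kickstand, turning the tool half round on the way.

```bash
python3 -m inch '-0.9 0.15 -0.06 0 0 -0.4;-0.9 0.15 -0.06 0 0 -0.4;-0.9 0.15 -0.06 0 0 -0.4;-0.9 0.15 -0.06 0 0 -0.4;-0.9 0.15 -0.06 0 0 -0.4;-0.9 0.15 -0.06 0 0 -0.4;-0.9 0.15 -0.06 0 0 -0.4;-0.9 0.15 -0.06 0 0 -0.4;-0.9 0.15 -0.06 0 0 -0.4;-0.9 0.15 -0.06 0 0 -0.4'
python3 -c "
from h import *
print(rel([.57,.193,.33],[180,0,83]))"
```

```text
clock: 27.08
tool_pos: [0.5739, 0.1403, 0.3409]
orientation: [180.0, 0.0, -24.9]
force: [-0.8, -0.0, -0.0]
opening: 0.0
gripper_force: 0.0
-0.0858 -0.1538 0.0365 0.0000 0.0001 -0.5994
```

```bash
python3 -m inch '-0.086 -0.154 0.036 0 0 -0.6;-0.086 -0.154 0.036 0 0 -0.6;-0.086 -0.154 0.036 0 0 -0.6;-0.086 -0.154 0.036 0 0 -0.6;-0.086 -0.154 0.036 0 0 -0.6;-0.086 -0.154 0.036 0 0 -0.6;-0.086 -0.154 0.036 0 0 -0.6;-0.086 -0.154 0.036 0 0 -0.6;-0.086 -0.154 0.036 0 0 -0.6;-0.086 -0.154 0.036 0 0 -0.6'
python3 -m inch '0 0 0 0 0 -0.2;0 0 0 0 0 -0.2;0 0 0 0 0 -0.2;0 0 0 0 0 -0.2;0 0 0 0 0 -0.2;0 0 0 0 0 -0.2;0 0 0 0 0 -0.2;0 0 0 0 0 -0.2'
python3 -c "
from h import *
print(rel([.57,.193,.2],[180,0,83]));print(get_obs()['joint_pos'])"
```

```text
clock: 27.92
tool_pos: [0.5705, 0.1921, 0.3303]
orientation: [-180.0, -0.0, 46.6]
force: [-0.3, 0.1, -0.6]
opening: 0.0009
gripper_force: 0.0
clock: 28.58
tool_pos: [0.5705, 0.1921, 0.3303]
orientation: [180.0, 0.0, 82.0]
force: [-0.4, -0.6, 0.0]
opening: 0.0003
gripper_force: 0.0
0.0026 -0.0022 0.4342 0.0000 0.0000 -0.0053
[ 3.71909916e+01  1.05570842e+01  3.84136995e+00  2.51282372e-03
 -8.32832819e+01  1.34857798e+02]
```

```bash
python3 -m inch '0 0 0.1 0 0 0;0 0 0.2 0 0 0;0 0 0.3 0 0 0;0 0 0.4 0 0 0;0 0 0.434 0 0 0;0 0 0.434 0 0 0;0 0 0.434 0 0 0'
python3 -c "
from h import *
c=cam('side');print(rel([.6456,.1836,.06],[180,0,83]));print('tip side px',proj(c,get_obs()['tool_pos']+[0,0,.02]))
snapshot('side')
for t in('leg_push','leg_pivot'): print(t,[(np.round(x['uv'],1),round(x['p'],2)) for x in landmark_of('side',t)])
snapshot('scene')
print('scene tip',proj(cam('scene'),get_obs()['tool_pos']+[0,0,.02]))
for t in('leg_push','leg_pivot'): print(t,[(np.round(x['uv'],1),round(x['p'],2)) for x in landmark_of('scene',t)])
"
```

```text
clock: 29.17
tool_pos: [0.5711, 0.1922, 0.201]
orientation: [180.0, 0.0, 82.2]
force: [0.2, 0.2, 2.3]
opening: -0.0
gripper_force: 0.0
0.0055 0.2496 0.4700 0.0002 0.0001 -0.0043
tip side px [259.30881236 155.44648673]
leg_push [(array([263.3, 164.8]), 0.59)]
leg_pivot [(array([267. , 165.3]), 0.73), (array([275.7, 189. ]), 0.58)]
scene tip [254.66397181 257.52810681]
leg_push [(array([253.7, 262.3]), 0.6)]
leg_pivot []
```

```bash
python3 -m inch '0 0.02 0.038 0 0 0;0 0.04 0.075 0 0 0;0 0.06 0.113 0 0 0;0 0.08 0.15 0 0 0;0 0.1 0.188 0 0 0;0 0.12 0.226 0 0 0;0 0.13 0.245 0 0 0;0 0.13 0.245 0 0 0'
python3 -m inch '0 0.02 0.038 0 0 0;0 0.04 0.075 0 0 0;0 0.06 0.113 0 0 0;0 0.08 0.15 0 0 0;0 0.1 0.188 0 0 0;0 0.12 0.226 0 0 0;0 0.12 0.226 0 0 0;0 0.12 0.226 0 0 0'
python3 - <<'E'
from h import *
for n in("side","scene"):
    save(n,f"pics/l_{n}.png")
    for t in("leg_push","leg_pivot"): print(n,t,[(np.round(x['uv'],1),round(x['p'],2)) for x in landmark_of(n,t)],[x["rect"] for x in boxes_of(n,t)])
E
```

```text
clock: 30.13
tool_pos: [0.6087, 0.1859, 0.1237]
orientation: [-179.8, 0.2, 82.2]
force: [0.2, 0.0, -0.2]
opening: 0.0003
gripper_force: 0.0
clock: 30.8
tool_pos: [0.6446, 0.1815, 0.0574]
orientation: [-179.9, 0.1, 82.3]
force: [1.4, 0.3, 0.0]
opening: 0.0005
gripper_force: 0.0
side leg_push [] []
side leg_pivot [] [[256.5, 166.3, 55.2, 103.2], [353.8, 261.1, 7.4, 28.1]]
scene leg_push [] [[270.0, 188.9, 16.3, 10.0]]
scene leg_pivot [] [[251.6, 182.3, 59.4, 39.7], [286.5, 331.3, 21.6, 35.6]]
```

```bash
python3 - <<'E'
from h import *
for f in("pics/b.png","pics/l_side.png","pics/a.png","pics/l_scene.png"):
    im=cv2.imread(f); m=cv2.inRange(cv2.cvtColor(im,cv2.COLOR_BGR2HSV),(15,120,60),(32,255,255)); k,l,s,c=cv2.connectedComponentsWithStats(m)
    print(f,[(x.tolist(),c[i].round().tolist()) for i,x in enumerate(s) if 15<x[4]<3000])
im=cv2.imread("pics/l_side.png")[110:280,200:370]; im2=cv2.imread("pics/l_scene.png")[180:350,170:340]
cv2.imwrite("pics/l.png",cv2.resize(np.hstack([im,im2]),(800,400),interpolation=cv2.INTER_CUBIC))
E
```

```text
pics/b.png [([254, 152, 23, 38, 431], [266.0, 170.0])]
pics/l_side.png []
pics/a.png [([240, 240, 25, 38, 465], [252.0, 259.0])]
pics/l_scene.png [([52, 103, 7, 9, 20], [55.0, 107.0])]
```

View pics/l.png

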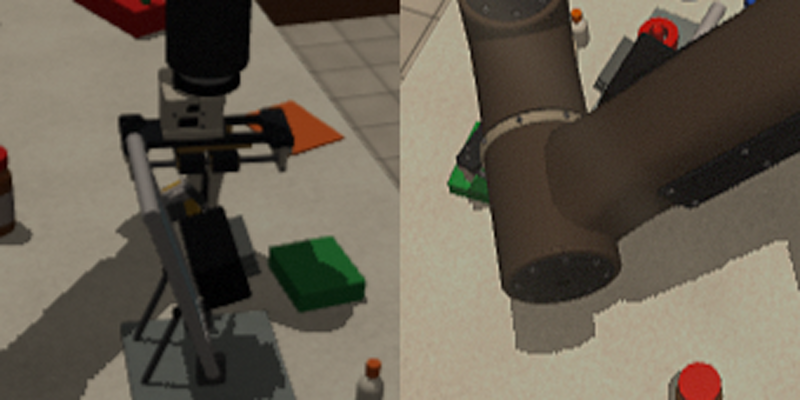

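The side view (left half) shows the closed fingers behind the panel, beside the pivot. Only a sliver of yellow shows at (180,195), so the leg is hidden from here. I'll back off the way I came and check by colour.

```bash
python3 -m inch '0 -0.06 -0.113 0 0 0;0 -0.12 -0.226 0 0 0;0 -0.18 -0.339 0 0 0;0 -0.25 -0.47 0 0 0;0 -0.25 -0.6 0 0 0;0.1 -0.25 -0.73 0 0 0;0.3 -0.25 -0.85 0 0 0;0.3 -0.25 -0.85 0 0 0;0.3 -0.25 -0.85 0 0 0'
cat > yel.py <<'E'
from h import *
for n in("side","scene","wrist"):
    c=cam(n); im=snapshot(n); m=cv2.inRange(cv2.cvtColor(im,cv2.COLOR_RGB2HSV),(15,110,50),(32,255,255)); k,l,s,ce=cv2.connectedComponentsWithStats(m)
    print(n,[(x.tolist(),ce[i].round().tolist()) for i,x in enumerate(s) if 15<x[4]<3000])
    # prediction of leg mid points, up and down
    yaw=np.radians(-6.9); Rf=R.from_euler('z',yaw)
    piv=np.array([.598,.003,0])+Rf.apply([-.0175,.1,.1594]); d=Rf.apply([np.sin(.5),0,-np.cos(.5)]); y=Rf.apply([0,1,0])
    a=np.radians(20)
    print("  pivot",proj(c,piv).round(),"folded end",proj(c,piv+.13*(np.cos(a)*y-np.sin(a)*d)).round(),"down end",proj(c,piv+.13*d).round())
E
python3 yel.py
```

```text
clock: 32.05
tool_pos: [0.5842, 0.286, 0.318]
orientation: [179.7, -0.3, 82.4]
force: [0.4, -0.9, -1.4]
opening: 0.0004
gripper_force: 0.0
side []
  pivot [275. 192.] folded end [262. 156.] down end [298. 226.]
scene [([46, 97, 19, 21, 94], [56.0, 108.0])]
  pivot [261. 240.] folded end [245. 272.] down end [244. 251.]
wrist [([266, 270, 5, 52, 203], [268.0, 297.0]), ([291, 270, 4, 52, 184], [293.0, 296.0])]
  pivot [305. 312.] folded end [290. 241.] down end [336. 269.]
```

```bash
python3 -c "
from h import *
print(rel([.532,.008,.36],[180,0,83.1]))"
```

```text
-0.9260 -0.0441 -0.1554 -0.0002 0.0001 -0.0043
```

```bash
python3 -m inch '0 0 -0.15 0 0 0;-0.2 0 -0.155 0 0 0;-0.926 -0.044 -0.155 0 0 -0.004;-0.926 -0.044 -0.155 0 0 -0.004;-0.926 -0.044 -0.155 0 0 -0.004;-0.926 -0.044 -0.155 0 0 -0.004;-0.926 -0.044 -0.155 0 0 -0.004;-0.926 -0.044 -0.155 0 0 -0.004;-0.926 -0.044 -0.155 0 0 -0.004;-0.926 -0.044 -0.155 0 0 -0.004' -1
python3 yel.py
python3 - <<'E'
from h import *
c=cam("wrist")
for n in("side","scene","wrist"):
    for x in landmark_of(n,"rail"): print(n,np.round(x["uv"],1),round(x["p"],2),onz(cam(n),x["uv"],.245).round(4))
print("pred rail",proj(c,[.532,.009,.245]),get_obs()["tool_pos"])
E
```

```text
clock: 33.03
tool_pos: [0.5311, 0.0054, 0.3601]
orientation: [-180.0, -0.0, 82.8]
force: [-0.1, 0.5, -0.1]
opening: 0.0618
gripper_force: 0.0
side []
  pivot [275. 192.] folded end [262. 156.] down end [298. 226.]
scene [([240, 241, 15, 16, 152], [248.0, 248.0])]
  pivot [261. 240.] folded end [245. 272.] down end [244. 251.]
wrist [([307, 89, 18, 6, 96], [316.0, 92.0]), ([335, 91, 7, 8, 37], [337.0, 95.0]), ([347, 91, 16, 9, 105], [354.0, 95.0]), ([142, 270, 24, 52, 616], [151.0, 296.0]), ([395, 270, 24, 52, 620], [409.0, 296.0]), ([385, 415, 6, 5, 22], [388.0, 418.0])]
  pivot [321.  93.] folded end [309. -45.] down end [351.  97.]
side [260.3 184.3] 0.72 [0.5327 0.0127 0.245 ]
scene [295.4 204.5] 0.94 [0.5244 0.0175 0.245 ]
wrist [277.8 191.3] 0.84 [0.5298 0.0116 0.245 ]
wrist [317.9 158.8] 0.55 [0.5739 0.0403 0.245 ]
pred rail [280.39609185 192.87957053] [0.53230479 0.00853737 0.3598114 ]
```

The yellow now runs from the pivot (307,89) to (363,100), matching the "down end" prediction, so the kickstand is down. Descending on the rail.

```bash
python3 -m inch '0.005 0 0.1 0 0 0;0.005 0 0.2 0 0 0;0.005 0 0.3 0 0 0;0.005 0 0.4 0 0 0;0.005 0 0.46 0 0 0;0.005 0 0.5 0 0 0;0.005 0 0.507 0 0 0;0.005 0 0.507 0 0 0'
python3 -m inch '0 0 0 0 0 0;0 0 0 0 0 0;0 0 0 0 0 0;0 0 0 0 0 0;0 0 0 0 0 0;0 0 0 0 0 0;0 0 0 0 0 0;0 0 0 0 0 0;0 0 0 0 0 0;0 0 0 0 0 0' 1
python3 -m inch '0 0 0 0 0 0;0 0 0 0 0 0;0 0 0 0 0 0;0 0 0 0 0 0'
```

```text
clock: 34.0
tool_pos: [0.5322, 0.0097, 0.2074]
orientation: [-179.9, 0.1, 83.1]
force: [-0.5, -0.5, -0.2]
opening: 0.0875
gripper_force: 0.0
clock: 34.83
tool_pos: [0.5324, 0.0092, 0.2082]
orientation: [-180.0, 0.0, 83.0]
force: [0.4, 0.1, -0.5]
opening: 0.0265
gripper_force: 0.0
clock: 35.17
tool_pos: [0.533, 0.0092, 0.2082]
orientation: [179.9, 0.0, 83.0]
force: [5.5, -1.1, -2.8]
opening: 0.0172
gripper_force: 30.0
```

```bash
python3 -m inch '0 0.018 -0.005 0 0 0;0 0.035 -0.01 0 0 0;0 0.053 -0.014 0 0 0;0 0.071 -0.018 0 0 0;0 0.09 -0.022 0 0 0;0 0.107 -0.024 0 0 0;0 0.107 -0.024 0 0 0'
python3 -m inch '0 0.018 -0.003 0 0 0;0 0.036 -0.005 0 0 0;0 0.055 -0.007 0 0 0;0 0.073 -0.008 0 0 0;0 0.092 -0.009 0 0 0;0 0.109 -0.009 0 0 0;0 0.109 -0.009 0 0 0;0 0.109 -0.009 0 0 0'
python3 - <<'E'
from h import *
cs={n:cam(n) for n in("side","scene")}; ob=[]
for n in cs:
    save(n,f"pics/e_{n}.png"); l=landmark_of(n,"rail"); print(n,[(np.round(x["uv"],1),round(x["p"],2)) for x in l],"pred",proj(cs[n],[.598,.003,.255]).round(1))
    if l: ob.append((cs[n],l[0]["uv"]))
if len(ob)>1: print(tri(ob))
o=get_obs();print(o["tool_pos"],o["gripper_force"],o["opening"],o["force"])
E
python3 chk.py; python3 yel.py
```

```text
clock: 35.75
tool_pos: [0.5659, 0.0053, 0.2158]
orientation: [179.9, -0.0, 83.0]
force: [-0.6, 2.3, 4.6]
opening: 0.017
gripper_force: 30.0
clock: 36.42
tool_pos: [0.5973, 0.0014, 0.2179]
orientation: [180.0, -0.0, 83.0]
force: [0.2, 3.0, 0.4]
opening: 0.0171
gripper_force: 30.0
side [] pred [288.8 179.2]
scene [(array([309.9, 209.4]), 0.56), (array([311. , 210.2]), 0.17)] pred [271.5 190.5]
[0.59651876 0.00147497 0.21785131] 30.026377737522125 0.01692150229339858 [ 1.27180005  3.99965027 -2.01637614]
side ring_red [318.3 294.5] pred [319.1 293.9] [ 0.6332 -0.1483  0.023 ] [305.3, 284.3, 24.5, 20.5] 0.67
side ring_blue [271.5 298.9] pred [272.8 298.5] [ 0.5227 -0.1358  0.023 ] [261.5, 291.0, 20.0, 15.3] 0.57
scene ring_blue [310.  208.2] pred [309.7 207.2] [ 0.5238 -0.1318  0.023 ] [302.4, 202.4, 13.3, 14.0] 0.5
side []
  pivot [275. 192.] folded end [262. 156.] down end [298. 226.]
scene [([50, 100, 14, 11, 53], [56.0, 105.0]), ([37, 119, 8, 7, 18], [40.0, 122.0]), ([239, 241, 16, 17, 158], [246.0, 249.0])]
  pivot [261. 240.] folded end [245. 272.] down end [244. 251.]
wrist [([288, 77, 32, 9, 265], [303.0, 81.0]), ([327, 90, 6, 7, 34], [329.0, 93.0]), ([236, 270, 10, 53, 310], [239.0, 296.0]), ([316, 270, 10, 52, 294], [321.0, 296.0])]
  pivot [259.  84.] folded end [ 207. -179.] down end [321.  93.]
```

```bash
python3 - <<'E'
from h import *
Rf=R.from_euler('z',-6.9,degrees=True); f=np.array([.598,.003,0])
for th in(-.3,-.1,0,.1):
    T=lambda v:f+Rf.apply(R.from_euler('y',th).apply(v)+[0,0,.035])
    for n in("scene","wrist"):
        c=cam(n); print(th,n,[proj(c,T(np.array([.02,.1,.124])+s*np.array([np.sin(.2),0,-np.cos(.2)]))).round().tolist() for s in(0,.06,.12)])
E
```

```text
-0.3 scene [[261.0, 240.0], [253.0, 245.0], [245.0, 250.0]]
-0.3 wrist [[259.0, 84.0], [294.0, 89.0], [318.0, 93.0]]
-0.1 scene [[253.0, 236.0], [249.0, 244.0], [245.0, 251.0]]
-0.1 wrist [[292.0, 84.0], [309.0, 89.0], [320.0, 93.0]]
0 scene [[249.0, 234.0], [247.0, 243.0], [245.0, 252.0]]
0 wrist [[308.0, 84.0], [315.0, 90.0], [320.0, 93.0]]
0.1 scene [[245.0, 233.0], [245.0, 243.0], [245.0, 252.0]]
0.1 wrist [[324.0, 84.0], [322.0, 90.0], [320.0, 94.0]]
```

```bash
python3 -m inch '0 0.004 0 0 0 0;0 0.004 0 0 0 0;0 0.004 0 0 0 0;0 0.004 0 0 0 0;0 0.004 0 0 0 0;0 0.004 0 0 0 0' && python3 -c "
from h import *
print(close_job())"
```

```text
clock: 37.72
tool_pos: [0.5978, 0.0013, 0.2179]
orientation: [-180.0, -0.0, 83.0]
force: [0.7, 4.3, -4.6]
opening: 0.0171
gripper_force: 30.0
the job is handed in; nothing more can be done
None
```

I handed the job in at 37.7 s with every step done as far as I could measure, but the hand-in gave no verdict: both rings are flat on their own pegs, the kickstand is down, and the panel is held within about 0.03 rad of upright at 30 N grip.

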